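# Snap a locating pin home and proof-pull it

## Robot

A 6-joint arm with a two-finger parallel gripper is mounted at the origin on a cart in front of the work surface, level with it; the furniture and walls round the work are solid. World frame = base frame: x ahead of the robot, y to its left, z up, the work surface at z = 0. Lengths are in m, angles in rad, forces in N, time in s.
With the tool pointing down it reaches from about 0.325 to 0.875 m from the base axis. Payload 4.4 kg.
Tool frame: the origin (TCP) lies midway between the tips of the shut fingers; the grasp point (between the pads) lies 19 mm behind it; z points along the fingers, y is the direction in which the jaws open and shut (so a half turn about z gives the same grasp; the last joint's range is limited). The gripper opens to 85 mm and grips with 20 to 120 N. Pads are 22 mm wide; open, the fingers measure 114 mm over their backs; the gripper's body (76 mm by 85 mm) begins 54 mm behind the grasp point. The pads swing forward as they close: fully open they stand 13 mm farther back than shut.
Start: joints at [1.095, 0.207, 1.542, -0, 1.393, -0.15], TCP at [0.184, 0.545, 0.231] pointing down, gripper open.
Joint ranges: [-2.73, 2.73], [-0.86, 2.22], [0.23, 2.46], [-1.11, 4.25], [0.08, 2.63], [-2.82, 2.82]. Speed limits (rad/s): [2.79, 2.79, 3.14, 3.14, 3.14, 3.14].

## Interface

Orientations are given as a unit quaternion [w, x, y, z].
In Python, from plant import env gives the robot as it stands. The module is installed in compiled form; this text tells all that it offers.
- The arm moves only by the tool jog_arm, never from a script. Its argument "moves" is a list of rows, each a list of 7 numbers: the turn, a rotation vector about the tool's x, y, z in degrees, then the shift along the tool's x, y, z in mm, then the opening in per cent of the stroke, from 0 (shut) to 100 (fully open). A call has exactly 5 rows; each row shifts and turns the commanded pose from where the row before left it, along the tool's axes as they then stand; what a row does not reach is not made up. A row lasts 1/12 s, in which the tool goes at most 41.7 mm and 7.16 degrees, less where a joint would pass 70% of its speed; a pose out of reach is approached as far as the arm can. A call with a gripper value outside its range is refused whole. The fingers move at their own pace and stop on an object; "grip_force" is the grip in N (left out, the last holds). Time passes only in rows, so rows that do not move let the fingers close, or fill a call up. It gives the time, the measured TCP pose, the force and the opening at its end, in the units of the state.
- env.get_state(): the state, without advancing time (a new reading comes with each control period).
- env.capture(name): name is "scene" or "top" or "wrist"; returns a dict with "img" (480x640x3 uint8, blue, green, red), "z_map" (480x640 float32, m along the optical axis (not along the pixel's ray), 0 where there is no reading), "fx", "fy", "cx", "cy" (pixels), "distortion" ([k1, k2, p1, p2, k3] as OpenCV has them; the pictures are not rectified), "R" (3x3) and "t" (3): a world point X has camera coordinates R X + t. Camera axes: x right, y down, z forward; pixel columns grow to the right and rows downward; lengths in m; the calibration is good to about 2 mm. A picture is of the moment at which its call begins.
- env.job_done(): hands the job in, once; it reports no verdict.
The state is a dict: "time_s": time; "joint_positions": joint angles; "joint_velocities": joint speeds; "joint_efforts": joint torques, N m; "eef_pos": TCP position; "eef_rot": TCP orientation; "wrist_force": force on the tool from outside, world axes, zero at the start; "ft_torque": the same for the moment, N m; "width": opening from 0.0 (shut) to 1.0 (fully open).
Only numpy, scipy, OpenCV 4.12 (cv2) and the standard library are available. Lean on these libraries where they do the work, as an engineer would, in place of code of your own. Each camera call takes 0.05 s, during which the arm holds its last target.

## Task

Take the locating pin with the tall slim head out of the rack and press it straight down into the clip socket until it snaps in and its head sits flat on the socket. Then pull it straight up with slowly rising force to about 14 N, never more than 18 N, hold that for about a second to prove that the clip keeps it, ease off and leave the pin fully home and free. Leave the rack's other pin and the things round about where they are.

Things in the scene. Friction and masses are not known exactly. Their poses are not given: they have to be found in the camera images.
- pin_head (a point): centre of the snap pin's head, half-way up: an upright round knurled aluminium head 26 mm in diameter and 48 mm tall (24 mm above and below this point), the place to grip. Z axis = pin axis, up; the pin is round, so its yaw is of no matter. The whole loose pin weighs 0.07 to 0.14 kg. It starts upright in a hole of the rack, the head's flat underside on the rack's top (40 mm high).
- pin_tip (a point): tip of the snap pin, 60.5 mm below the head's centre and 36.5 mm below the head's underside. From the tip up: a cone 8 mm long from 6 to 14 mm in diameter, a collar 14 mm in diameter and 4 mm long with a square upper shoulder (12 mm above the tip), a neck 8 mm in diameter and 12 mm long, then a shank 14 mm in diameter and 12.5 mm long up to the head.
- socket_mouth (a point): centre of the socket's bore in its flat top face, 46 mm above the bench; z up. The bore is 16 mm in diameter with a 3 mm chamfer at the mouth. The top block is 64 x 56 mm (socket x, y).
- socket: the fixed clip socket: aluminium block on a dark steel base plate 112 x 84 x 8 mm; origin at the centre of its underside, z up, on the bore's axis. Once snapped in, the pin lifts freely by some 1.5 to 6.5 mm (it differs), then stops hard against the clip; only the force tells where, and how hard it is pulled. Rubbing in the bore may take 1 or 2 N of the pull.
- clip: the socket's spring clip (origin as the socket's): two sprung steel plates, 4 mm thick, in a slot 13 to 24 mm below the socket's top face, one from either side (socket y), with square undersides; at rest 10 mm apart. The pin's collar spreads them on the way down against roughly 5 to 15 N, then they snap in above it. Their height in the slot differs and is not measured.
- rack: fixed grey plastic rack, 66 x 150 x 40 mm, origin at the centre of its underside, with two 18 mm through holes at y = -40 and +40 mm in its frame; one holds the snap pin, the other the plain pin.
- plain_pin: the other, plain pin in the rack, to be left alone: no groove, low wide round head 34 mm in diameter and 18 mm tall standing on the rack's top; origin at its lower end, 30 mm below the head.
- bearing: ball bearing lying on the bench, 52 mm in diameter, 15 mm high, origin at the centre of its underside; a bystander.
- bushing: bronze bushing standing on the bench, 36 mm in diameter, 30 mm high, origin at the centre of its underside; a bystander.
- calculator: pocket calculator lying on the bench, 120 x 70 x 14 mm, origin at the centre of its underside; a bystander.
Not all that is in view belongs to the job. What is shaped like the part that bears pin_head but orange is not meant.

How it is judged:
On the way, in this order (a step that is already met when the one before it is completed fails the run):
1. the snap pin is pressed home: head within 1.2 mm of the socket's top, on the bore's axis (z of pin_tip in the frame of socket_mouth below -0.0353 m and horizontal distance between pin_tip and socket_mouth below 0.003 m), for 0.2 s.
2. the seated pin is pulled up against the clip with more than 9 N (14 N less rubbing) for half a second, without coming out (contact force between snap_pin and clip above 9 N and z of pin_tip in the frame of socket_mouth below -0.0285 m), for 0.5 s.
At the end, for the whole second after the job is handed in: The snap pin sits in the clip socket, its head within 2 mm of the socket's top face and its tip within 3 mm of the bore's axis, at rest (z of pin_tip in the frame of socket_mouth below -0.0345 m and horizontal distance between pin_tip and socket_mouth below 0.003 m and linear speed of snap_pin below 0.01 m/s); the robot touches nothing.
It fails at once if the seated pin is pulled with more than 18 N on the clip (contact force between snap_pin and clip above 18 N and z of pin_tip in the frame of socket_mouth below -0.028 m).
It fails at once if a bystander is moved by more than 20 mm (distance of any of plain_pin, bearing, bushing, calculator from where it was at the start of the episode above 0.02 m).
It also fails if it takes over 58 s, if anything falls off the work surface, if the arm or the gripper's body presses on something with over 40 N, if the wrist force passes 120 N, or if a joint passes its speed limit or range.

## Working session

There is one attempt and no reset: what is moved stays moved. The work goes in short steps, Python scripts to look and compute and a tool call to move; the robot and the scene stay as the last step left them, time stands still between calls to the robot, and variables do not carry over. Pictures are saved under pics/ and viewed, and the job is handed in when it is done.

Besides the shell and the picture viewer there is one more tool, called by a JSON object that holds its "name" and its "arguments", one argument or row to a line. jog_arm: Moves the arm, as the interface text tells. Its arguments: {"type":"object","properties":{"moves":{"type":"array"},"grip_force":{"type":"number"}},"required":["moves"]}

```bash
mkdir -p pics; ls; cat > h.py <<'E'
import numpy as np,cv2,json
from plant import env
def cap(n,tag):
    c=env.capture(n); cv2.imwrite(f'pics/{tag}.png',c['img']); np.savez(f'pics/{tag}.npz',**{k:np.array(v) for k,v in c.items()}); return c
def load(tag):
    d=np.load(f'pics/{tag}.npz'); return {k:d[k] for k in d.files}
def K(c): return np.array([[c['fx'],0,c['cx']],[0,c['fy'],c['cy']],[0,0,1]],float)
def ray(c,uv):
    uv=np.array(uv,float).reshape(-1,1,2)
    n=cv2.undistortPoints(uv,K(c),np.array(c['distortion'],float)).reshape(-1,2)
    d=np.c_[n,np.ones(len(n))]
    R=np.array(c['R']);t=np.array(c['t']).ravel()
    return -R.T@t,d@R
def onplane(c,uv,z):
    o,d=ray(c,uv); return o+d*((z-o[2])/d[:,2])[:,None]
def proj(c,X):
    R=np.array(c['R']);rv,_=cv2.Rodrigues(R)
    return cv2.projectPoints(np.array(X,float).reshape(-1,1,3),rv,np.array(c['t'],float),K(c),np.array(c['distortion'],float))[0].reshape(-1,2)
def cloud(c):
    z=c['z_map'];v,u=np.mgrid[0:480,0:640]
    o,d=ray(c,np.c_[u.ravel(),v.ravel()])
    P=o+d*z.ravel()[:,None]; P[z.ravel()==0]=np.nan
    return P.reshape(480,640,3)
E
python3 - <<'E'
from h import *
s=env.get_state()
print({k:np.round(v,4) for k,v in s.items()})
for n in('scene','top','wrist'):
    c=cap(n,n+'0'); print(n,c['fx'],c['cx'],c['cy'],c['distortion'],np.round(c['R'],3).tolist(),np.round(-np.array(c['R']).T@c['t'],3))
E
```

```text
pics
{'time_s': np.float64(0.0), 'joint_positions': array([ 1.0955,  0.2075,  1.543 , -0.    ,  1.3935, -0.1505]), 'joint_velocities': array([ 0.0008, -0.0015, -0.0001, -0.0003, -0.0003, -0.0006]), 'joint_efforts': array([ 7.00000e-04, -3.83020e+01, -2.91605e+01, -1.00000e-04,
        1.05000e-02,  0.00000e+00]), 'eef_pos': array([0.1832, 0.5442, 0.2301]), 'eef_rot': array([-4.000e-04,  1.617e-01,  9.868e-01, -1.100e-03]), 'wrist_force': array([-0.1322, -0.7064, -0.1169]), 'ft_torque': array([0.0479, 0.0011, 0.0108]), 'width': np.float64(1.0033)}
scene 487.4489640777697 316.78872336360865 238.8025562250309 [0.01556348 0.         0.         0.         0.        ] [[0.774, -0.633, 0.009], [-0.451, -0.562, -0.694], [0.444, 0.533, -0.72]] [ 0.053 -0.616  0.79 ]
top 596.3823229426355 321.705342006389 243.04378283777666 [-0.15252871  0.          0.          0.          0.        ] [[0.011, -1.0, -0.008], [-0.997, -0.01, -0.078], [0.078, 0.009, -0.997]] [ 0.413 -0.099  1.604]
wrist 365.846543472032 320.1678613519785 240.51741114110695 [-0.07636813  0.          0.          0.          0.        ] [[0.319, 0.948, -0.002], [0.903, -0.303, 0.305], [0.289, -0.099, -0.952]] [0.109 0.569 0.374]
```

View pics/scene0.png

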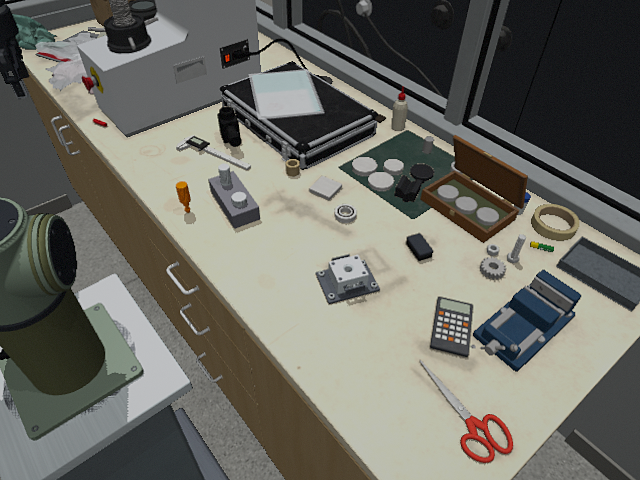

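View pics/top0.png

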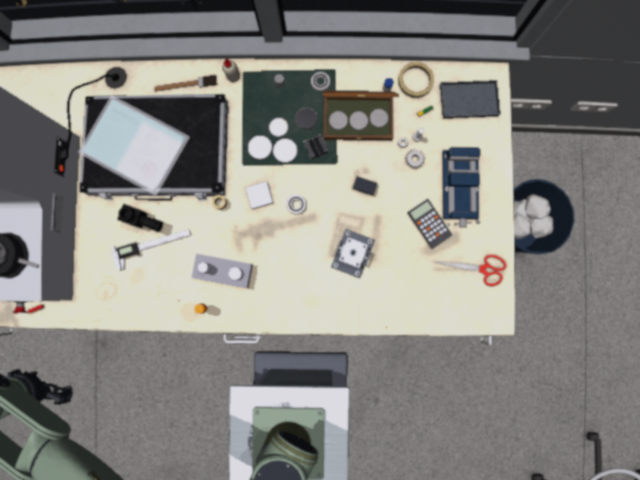

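View pics/wrist0.png

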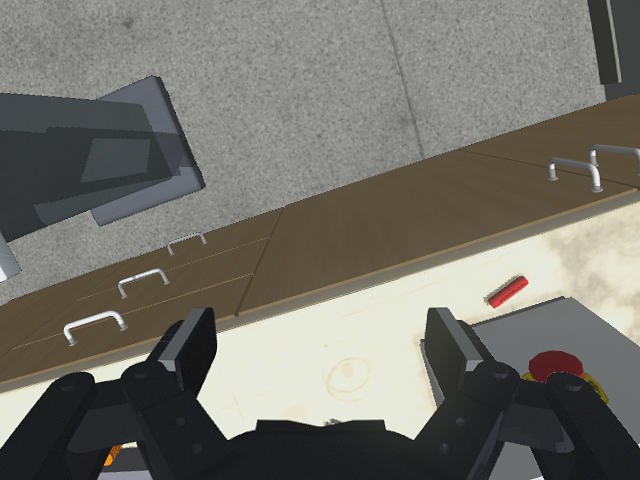

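```bash
python3 - <<'E'
from h import *
s=load('scene0');t=load('top0')
a=cv2.resize(s['img'][150:310,160:400],None,fx=3.3,fy=3.3,interpolation=cv2.INTER_CUBIC)
cv2.imwrite('pics/cropS.png',a[:600])
b=cv2.resize(t['img'][220:320,180:380],None,fx=4,fy=4,interpolation=cv2.INTER_CUBIC)
cv2.imwrite('pics/cropT.png',b)
for c,n in((s,'s'),(t,'t')):
    P=cloud(c)
    for z in (0.046,0.058,0.088,0.04):
        m=(abs(P[...,2]-z)<0.003)&(P[...,0]>.2)&(P[...,0]<.9)&(P[...,1]>-.5)&(P[...,1]<.5)
        nn,l,st,ce=cv2.connectedComponentsWithStats(m.astype(np.uint8))
        for i in range(1,nn):
            if st[i,4]>25: 
                q=P[l==i]; print(n,z,st[i],np.round(ce[i],1),np.round(q.mean(0),4))
E
```

```text
s 0.046 [230 104  51  39  95] [255.9 122.8] [0.6611 0.3833 0.0459]
s 0.046 [281 125  89  34 186] [322.3 143.9] [0.7421 0.1919 0.0459]
s 0.046 [228 139  13   4  28] [234.1 140.4] [0.5697 0.3484 0.0455]
s 0.046 [398 179  21  18 107] [407.9 188.2] [ 0.7849 -0.0709  0.0457]
s 0.046 [220 181  11   7  26] [224.5 183.7] [0.4562 0.2127 0.0456]
s 0.046 [231 197  17  11  37] [239.9 203.5] [0.4462 0.1309 0.0455]
s 0.046 [328 254  40  30 633] [347.6 268.4] [ 0.5074 -0.168   0.0469]
s 0.046 [530 284  38  28  96] [548.6 297.4] [ 0.7579 -0.4611  0.0461]
s 0.046 [509 302  34  29  94] [525.7 315.6] [ 0.6879 -0.4583  0.046 ]
s 0.046 [484 324  37  32 281] [499.  340.8] [ 0.6042 -0.4604  0.0465]
s 0.058 [232 101  52  39 106] [257.9 120.7] [0.6617 0.3723 0.0577]
s 0.058 [303 120  67  34 145] [336.  136.9] [0.7788 0.1807 0.0579]
s 0.058 [221 122  18  16 118] [231.6 129.5] [0.583  0.3789 0.0578]
s 0.058 [287 142  14  12  34] [293.4 147.6] [0.6619 0.2125 0.0579]
s 0.058 [396 178   8  10  26] [399.2 183.1] [ 0.7718 -0.0533  0.0564]
s 0.058 [411 182   9  10  29] [414.8 186.9] [ 0.7906 -0.0854  0.0562]
s 0.058
[... 1128 characters left out ...]
829 -0.0731  0.0464]
t 0.046 [453 211  15  16  74] [460.5 218.3] [ 0.6032 -0.4516  0.0463]
t 0.046 [339 240  28  28 287] [353.1 253.4] [ 0.5077 -0.1674  0.0462]
t 0.046 [209 256  10  10  30] [213.1 260.9] [0.484  0.2006 0.0449]
t 0.058 [319 135   7  15  30] [321.9 141.8] [ 0.8021 -0.0828  0.0576]
t 0.058 [137 212  25  19 127] [148.8 222.3] [0.5837 0.3738 0.0578]
t 0.058 [231 267  10  13  49] [235.3 272.5] [0.454  0.139  0.0583]
t 0.088 [198 262  10  10  50] [202.4 266.5] [0.4673 0.2197 0.0882]
t 0.088 [194 304   9  10  35] [198.  308.8] [0.3591 0.229  0.0874]
t 0.04 [297 108  20  17 105] [307.1 115.7] [ 0.8785 -0.0417  0.0395]
t 0.04 [191 253  59  35 676] [220.8 270.2] [0.46   0.1807 0.0403]
```

View pics/cropS.png

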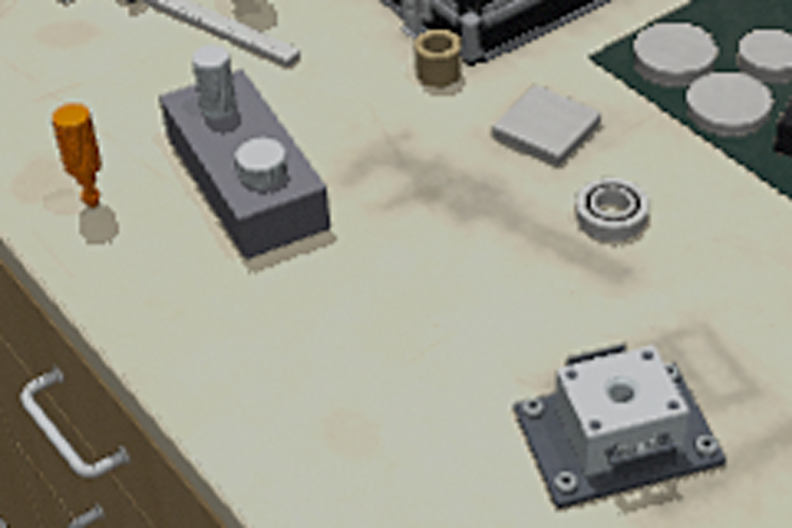

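View pics/cropT.png

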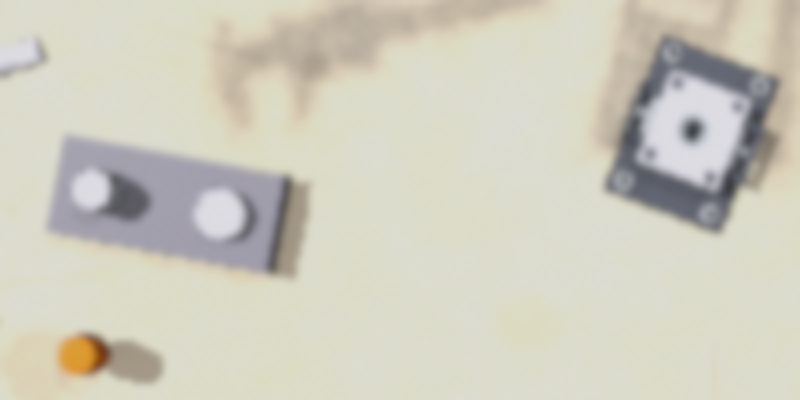

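```bash
python3 - <<'E'
from h import *
for n in('scene0','top0'):
    c=load(n);P=cloud(c).reshape(-1,3)
    for x0 in np.arange(0.15,0.6,0.05):
        for zl in (0.06,0.15):
            q=P[(P[:,0]>x0)&(P[:,0]<x0+.05)&(P[:,2]>zl)&(P[:,1]>0)&(P[:,1]<.9)]
            if len(q)>5: print(n,round(x0,2),zl,len(q),'ymin',np.percentile(q[:,1],[0,2,20]).round(3),'zmax',q[:,2].max().round(3))
# socket: block + bore
for n,roi in(('scene0',(240,290,315,385)),('top0',(225,280,325,380))):
    c=load(n);g=cv2.cvtColor(c['img'],cv2.COLOR_BGR2GRAY)
    r0,r1,c0,c1=roi
    sub=cv2.resize(g[r0:r1,c0:c1],None,fx=8,fy=8,interpolation=cv2.INTER_CUBIC)
    cu,cv_=( (347.6,268.4) if n[0]=='s' else (353.1,253.4))
    m=(sub<150).astype(np.uint8)
    nn,l,st,ce=cv2.connectedComponentsWithStats(m)
    for i in range(1,nn):
        u=(ce[i]+.5)/8-.5+[c0,r0]
        if 200<st[i,4]<6000: print(n,st[i][2:],u.round(2),onplane(c,u,0.046)[0].round(4))
# hot refine top block with min area rect
c=load('top0');g=cv2.cvtColor(c['img'],cv2.COLOR_BGR2GRAY)
E
```

```text
scene0 0.15 0.06 1183 ymin [0.467 0.472 0.478] zmax 0.409
scene0 0.15 0.15 1183 ymin [0.467 0.472 0.478] zmax 0.409
scene0 0.2 0.06 485 ymin [0.508 0.51  0.516] zmax 0.426
scene0 0.2 0.15 485 ymin [0.508 0.51  0.516] zmax 0.426
scene0 0.3 0.06 152 ymin [0.217 0.217 0.226] zmax 0.161
scene0 0.3 0.15 34 ymin [0.667 0.669 0.673] zmax 0.161
scene0 0.35 0.06 2031 ymin [0.213 0.217 0.598] zmax 0.206
scene0 0.35 0.15 1004 ymin [0.593 0.595 0.601] zmax 0.206
scene0 0.4 0.06 1972 ymin [0.121 0.594 0.598] zmax 0.268
scene0 0.4 0.15 1372 ymin [0.59  0.595 0.6  ] zmax 0.268
scene0 0.45 0.06 2370 ymin [0.125 0.208 0.597] zmax 0.325
scene0 0.45 0.15 1620 ymin [0.586 0.595 0.6  ] zmax 0.325
scene0 0.5 0.06 1455 ymin [0.59  0.594 0.597] zmax 0.314
scene0 0.5 0.15 923 ymin [0.592 0.594 0.598] zmax 0.314
scene0 0.55 0.06 1664 ymin [0.346 0.406 0.595] zmax 0.247
scene0 0.55 0.15 978 ymin [0.591 0.594 0.598] zmax 0.247
top0 0.15 0.06 2196 ymin [0.356 0.364 0.394] zmax 0.616
top0 0.15 0.15 2196 ymin [0.356 0.364 0.394] zmax 0.616
top0 0.2 0.06 1075 ymin [0.448 0.453 0.47 ] zmax 0.604
top0 0.2 0.15 1075 y
[... 440 characters left out ...]
n [0.589 0.596 0.601] zmax 0.282
top0 0.5 0.06 1309 ymin [0.594 0.596 0.599] zmax 0.27
top0 0.5 0.15 1034 ymin [0.594 0.597 0.601] zmax 0.27
top0 0.55 0.06 1592 ymin [0.347 0.377 0.596] zmax 0.226
top0 0.55 0.15 1102 ymin [0.593 0.596 0.601] zmax 0.226
scene0 [ 153   58 3330] [340.11 257.02] [ 0.5163 -0.1351  0.046 ]
scene0 [ 30  23 572] [355.75 257.33] [ 0.5407 -0.1558  0.046 ]
scene0 [ 29  24 533] [332.73 263.09] [ 0.4938 -0.1382  0.046 ]
scene0 [  66   48 2487] [347.75 268.71] [ 0.5076 -0.1684  0.046 ]
scene0 [ 31  23 546] [363.54 272.36] [ 0.5257 -0.1952  0.046 ]
scene0 [ 31  25 611] [339.91 278.39] [ 0.4789 -0.1773  0.046 ]
top0 [  39   44 1319] [352.68 252.13] [ 0.511  -0.1662  0.046 ]
```

The possible candidates are:
- tall slim aluminium head in the rack, scene (223,167), top (203,267)
- low wide plain pin, scene (238,197), top (235,272)
- orange look-alike standing on the bench, scene (180,184), top (198,309)

I choose the first. The close crops confirm it: tall, slim, metal, and at the rack's far (+y) hole. The socket bore is at scene (347.7,268.7), top (352.7,252.1).

{"name": "jog_arm", "arguments": {
  "moves": [
    [0,0,0,-24.5,-14.6,0,100],
    [0,0,0,-24.5,-14.6,0,100],
    [0,0,0,-24.5,-14.6,0,100],
    [0,0,0,-24.5,-14.6,0,100],
    [0,0,0,-24.5,-14.6,0,100]
  ]
}}

```text
time_s: 0.57
eef_pos: [0.2767, 0.4355, 0.2309]
eef_rot: [-0.0, 0.161, 0.987, -0.0]
wrist_force: [-0.2, 0.6, -0.1]
width: 1.001
```

{"name": "jog_arm", "arguments": {
  "moves": [
    [0,0,0,-24.5,-14.6,0,100],
    [0,0,0,-24.5,-14.6,0,100],
    [0,0,0,-24.5,-14.6,0,100],
    [0,0,0,-24.5,-14.6,0,100],
    [0,0,0,-24.5,-14.6,0,100]
  ]
}}

```text
time_s: 0.98
eef_pos: [0.3696, 0.3271, 0.231]
eef_rot: [-0.0, 0.162, 0.987, -0.0]
wrist_force: [0.6, 0.6, 1.0]
width: 0.999
```

{"name": "jog_arm", "arguments": {
  "moves": [
    [0,0,0,-24.5,-14.6,0,100],
    [0,0,0,-24.5,-14.6,0,100],
    [0,0,0,-24.5,-14.6,0,100],
    [0,0,0,-24.5,-14.6,0,100],
    [0,0,0,-24.5,-14.6,0,100]
  ]
}}

```text
time_s: 1.4
eef_pos: [0.4624, 0.2188, 0.231]
eef_rot: [-0.0, 0.162, 0.987, -0.0]
wrist_force: [-0.1, 0.4, 0.3]
width: 0.998
```

{"name": "jog_arm", "arguments": {
  "moves": [
    [0,0,6.7,0,0,0,100],
    [0,0,6.7,0,0,0,100],
    [0,0,6.7,0,0,0,100],
    [0,0,6.7,0,0,0,100],
    [0,0,6.7,0,0,0,100]
  ]
}}

```text
time_s: 1.82
eef_pos: [0.4617, 0.2198, 0.2308]
eef_rot: [-0.0, 0.442, 0.897, -0.0]
wrist_force: [-0.8, -0.3, -0.6]
width: 0.999
```

{"name": "jog_arm", "arguments": {
  "moves": [
    [0,0,6.7,0,0,0,100],
    [0,0,6.7,0,0,0,100],
    [0,0,6.7,0,0,0,100],
    [0,0,6.7,0,0,0,100],
    [0,0,6.7,0,0,0,100]
  ]
}}

```text
time_s: 2.23
eef_pos: [0.4616, 0.22, 0.2309]
eef_rot: [-0.0, 0.682, 0.732, -0.0]
wrist_force: [-0.3, -0.1, 0.1]
width: 1.003
```

{"name": "jog_arm", "arguments": {
  "moves": [
    [0,0,6.5,0,0,0,100],
    [0,0,6.5,0,0,0,100],
    [0,0,0,0,0,0,100],
    [0,0,0,0,0,0,100],
    [0,0,0,0,0,0,100]
  ]
}}

```text
time_s: 2.65
eef_pos: [0.4618, 0.22, 0.2311]
eef_rot: [-0.0, 0.757, 0.653, -0.0]
wrist_force: [-0.6, -0.0, -0.2]
width: 1.002
```

```bash
python3 - <<'E'
from h import *
c=cap('wrist','w1'); s=env.get_state(); print(s['eef_pos'].round(4),s['eef_rot'].round(4),s['wrist_force'].round(2))
P=cloud(c)
for z in (.088,.058):
    m=(abs(P[...,2]-z)<0.004)&(P[...,0]>.4)&(P[...,0]<.55)&(P[...,1]>.08)&(P[...,1]<.28)
    nn,l,st,ce=cv2.connectedComponentsWithStats(m.astype(np.uint8))
    for i in range(1,nn):
        if st[i,4]>40: print(z,st[i],ce[i].round(1),P[l==i].mean(0).round(4), onplane(c,ce[i],z)[0].round(4))
E
```

```text
[0.4618 0.2201 0.2311] [-1.000e-04  7.576e-01  6.527e-01 -1.000e-04] [ 0.55 -0.2   0.01]
0.088 [309 207  32  32 780] [324.2 222.6] [0.4646 0.2204 0.0887] [0.4646 0.2203 0.088 ]
0.058 [310 200  26  11  44] [322.1 202.8] [0.4646 0.2304 0.0582] [0.4646 0.2304 0.058 ]
0.058 [304 278  36  34 936] [321.8 295. ] [0.4512 0.1421 0.0587] [0.4512 0.1418 0.058 ]
```

View pics/w1.png

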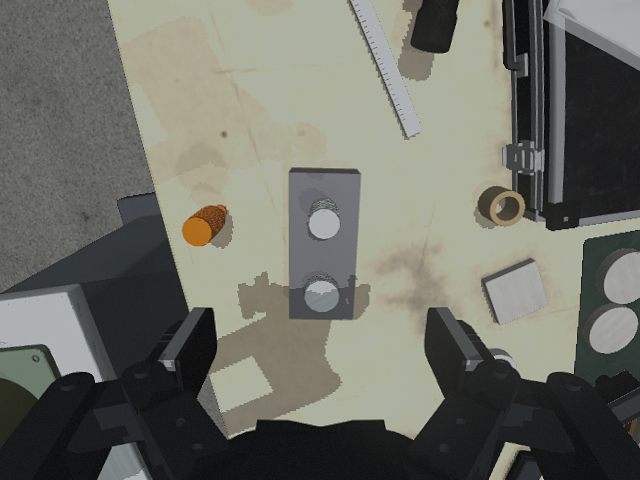

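The wrist view shows the tall pin at (324,222), the plain pin at (322,295) and the orange decoy at (200,232). The jaws straddle across the rack. Next I centre by +3 mm and descend.

{"name": "jog_arm", "arguments": {
  "moves": [
    [0,0,0,0.5,3,25,100],
    [0,0,0,0,0,30,100],
    [0,0,0,0,0,30,100],
    [0,0,0,0,0,30,100],
    [0,0,0,0,0,25,100]
  ],
  "grip_force": 60
}}

```text
time_s: 3.12
eef_pos: [0.4641, 0.2199, 0.0893]
eef_rot: [-0.0, 0.758, 0.653, -0.001]
wrist_force: [-0.7, 0.3, 0.2]
width: 1.0
```

{"name": "jog_arm", "arguments": {
  "moves": [
    [0,0,0,0,0,20,100],
    [0,0,0,0,0,15,100],
    [0,0,0,0,0,6,100],
    [0,0,0,0,0,0,100],
    [0,0,0,0,0,0,100]
  ]
}}

```text
time_s: 3.53
eef_pos: [0.4653, 0.2203, 0.0507]
eef_rot: [0.0, 0.758, 0.652, 0.0]
wrist_force: [0.7, 0.1, 0.1]
width: 0.999
```

```bash
python3 - <<'E'
from h import *
c=cap('wrist','w2'); s=env.get_state(); print(s['eef_pos'].round(4),s['wrist_force'].round(2))
P=cloud(c)
z=.088
m=(abs(P[...,2]-z)<0.004)&(P[...,0]>.44)&(P[...,0]<.49)&(P[...,1]>.19)&(P[...,1]<.25)
nn,l,st,ce=cv2.connectedComponentsWithStats(m.astype(np.uint8))
for i in range(1,nn):
    if st[i,4]>40: print(z,st[i],ce[i].round(1),P[l==i].mean(0).round(4), onplane(c,ce[i],z)[0].round(4))
E
```

```text
[0.466  0.2205 0.0514] [ 0.65  0.35 -1.14]
0.088 [ 282  323   74   71 3988] [318.5 358.4] [0.4646 0.2214 0.0886] [0.4646 0.2212 0.088 ]
```

View pics/w2.png

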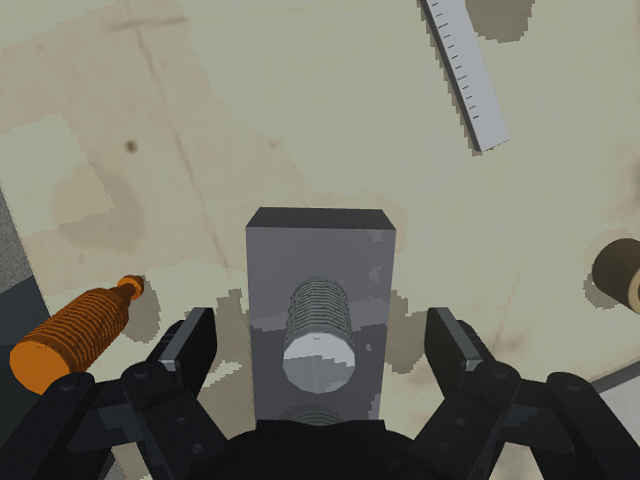

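The pin head is at (318,358), centred between the pads at (215, 427), and the rack is clear. I'm closing the jaws now.

{"name": "jog_arm", "arguments": {
  "moves": [
    [0,0,0,0,0,0,0],
    [0,0,0,0,0,0,0],
    [0,0,0,0,0,0,0],
    [0,0,0,0,0,0,0],
    [0,0,0,0,0,0,0]
  ],
  "grip_force": 90
}}

```text
time_s: 4.0
eef_pos: [0.4651, 0.2202, 0.0507]
eef_rot: [0.0, 0.758, 0.652, 0.0]
wrist_force: [-3.4, 0.2, 6.0]
width: 0.299
```

{"name": "jog_arm", "arguments": {
  "moves": [
    [0,0,0,0,0,0,0],
    [0,0,0,0,0,0,0],
    [0,0,0,0,0,0,0],
    [0,0,0,0,0,0,0],
    [0,0,0,0,0,0,0]
  ]
}}

```text
time_s: 4.42
eef_pos: [0.4655, 0.2203, 0.051]
eef_rot: [0.0, 0.758, 0.652, 0.001]
wrist_force: [-1.4, -0.0, 6.6]
width: 0.281
```

{"name": "jog_arm", "arguments": {
  "moves": [
    [0,0,0,0,0,-4,0],
    [0,0,0,0,0,-8,0],
    [0,0,0,0,0,-15,0],
    [0,0,0,0,0,-20,0],
    [0,0,0,0,0,-20,0]
  ]
}}

```text
time_s: 4.83
eef_pos: [0.4638, 0.2198, 0.1173]
eef_rot: [-0.001, 0.758, 0.652, -0.001]
wrist_force: [0.9, 0.5, -0.8]
width: 0.281
```

{"name": "jog_arm", "arguments": {
  "moves": [
    [0,0,0,0,0,-15,0],
    [0,0,0,0,0,-8,0],
    [0,0,0,0,0,0,0],
    [0,0,0,0,0,0,0],
    [0,0,0,0,0,0,0]
  ]
}}

```text
time_s: 5.25
eef_pos: [0.4638, 0.2199, 0.139]
eef_rot: [-0.001, 0.758, 0.652, -0.001]
wrist_force: [-0.4, 0.7, -1.1]
width: 0.282
```

```bash
python3 - <<'E'
from h import *
c=cap('wrist','w3'); cap('scene','s3'); s=env.get_state(); print(s['eef_pos'].round(4),s['eef_rot'].round(4),s['wrist_force'].round(2),s['ft_torque'].round(3),s['width'])
c=load('s3'); p=proj(c,[s['eef_pos']])[0].astype(int); print(p)
a=c['img'][p[1]-70:p[1]+50,p[0]-80:p[0]+80]; cv2.imwrite('pics/s3c.png',cv2.resize(a,None,fx=5,fy=5,interpolation=cv2.INTER_CUBIC))
E
```

```text
[0.4638 0.2198 0.1388] [-6.000e-04  7.582e-01  6.520e-01 -1.400e-03] [ 0.14 -0.13 -0.99] [0.002 0.018 0.022] 0.287561444817043
[220 148]
```

View pics/s3c.png

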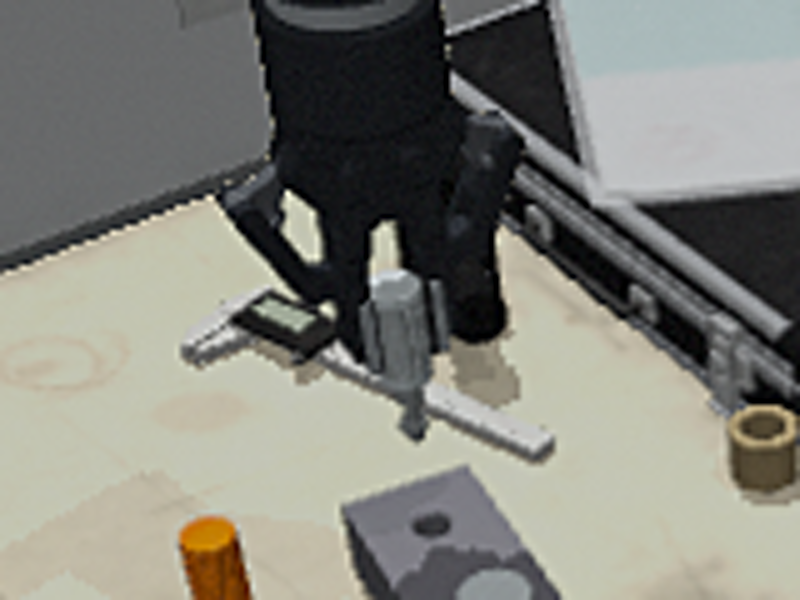

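View pics/w3.png

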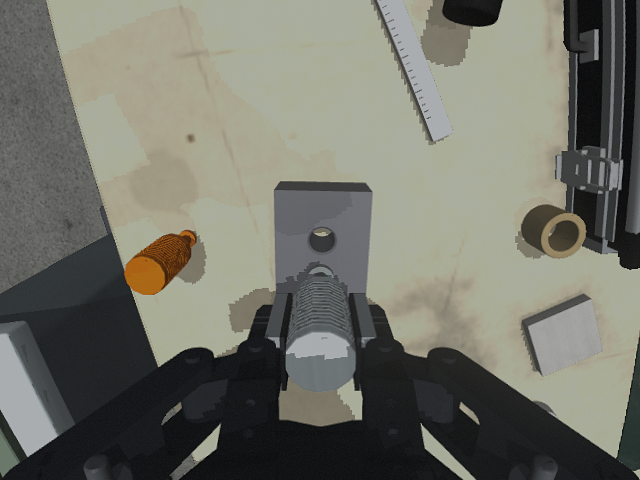

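{"name": "jog_arm", "arguments": {
  "moves": [
    [0,0,0,-15,4.1,0,0],
    [0,0,0,-25,6.8,0,0],
    [0,0,0,-25,6.8,0,0],
    [0,0,0,-25,6.8,0,0],
    [0,0,0,-25,6.8,0,0]
  ]
}}

```text
time_s: 5.77
eef_pos: [0.4779, 0.1007, 0.1392]
eef_rot: [-0.001, 0.758, 0.652, -0.001]
wrist_force: [0.7, 0.9, -0.9]
width: 0.284
```

{"name": "jog_arm", "arguments": {
  "moves": [
    [0,0,0,-25,6.8,0,0],
    [0,0,0,-25,6.8,0,0],
    [0,0,0,-25,6.8,0,0],
    [0,0,0,-25,6.8,0,0],
    [0,0,0,-25,6.8,0,0]
  ]
}}

```text
time_s: 6.18
eef_pos: [0.4928, -0.028, 0.1392]
eef_rot: [-0.001, 0.758, 0.652, -0.001]
wrist_force: [-0.0, -0.1, -0.7]
width: 0.283
```

{"name": "jog_arm", "arguments": {
  "moves": [
    [0,0,0,-25,6.8,0,0],
    [0,0,0,-25,6.8,0,0],
    [0,0,0,-25,6.8,0,0],
    [0,0,0,-25,6.8,0,0],
    [0,0,0,-11,3,0,0]
  ]
}}

```text
time_s: 6.6
eef_pos: [0.5067, -0.144, 0.1394]
eef_rot: [-0.0, 0.759, 0.651, -0.001]
wrist_force: [-0.0, 0.3, -0.8]
width: 0.282
```

{"name": "jog_arm", "arguments": {
  "moves": [
    [0,0,0,0,0,10,0],
    [0,0,0,0,0,10,0],
    [0,0,0,0,0,5,0],
    [0,0,0,0,0,0,0],
    [0,0,0,0,0,0,0]
  ]
}}

```text
time_s: 7.02
eef_pos: [0.5058, -0.1395, 0.114]
eef_rot: [-0.001, 0.758, 0.653, -0.0]
wrist_force: [-0.1, 0.0, -1.4]
width: 0.283
```

```bash
python3 - <<'E'
from h import *
c=cap('wrist','w4'); cs=cap('scene','s4'); ct=cap('top','t4');s=env.get_state(); print(s['eef_pos'].round(4),s['eef_rot'].round(4),s['wrist_force'].round(2))
a=c['img'][170:410,200:440]; cv2.imwrite('pics/w4c.png',cv2.resize(a,None,fx=2.5,fy=2.5,interpolation=cv2.INTER_CUBIC))
a=cs['img'][190:310,280:440]; cv2.imwrite('pics/s4c.png',cv2.resize(a,None,fx=5,fy=5,interpolation=cv2.INTER_CUBIC))
print(-c['R'].T@c['t'])
E
```

```text
[ 0.5072 -0.1406  0.1156] [3.000e-04 7.578e-01 6.525e-01 2.000e-04] [ 1.08 -0.91 -1.15]
[ 0.51739638 -0.06308668  0.25767783]
```

View pics/w4c.png

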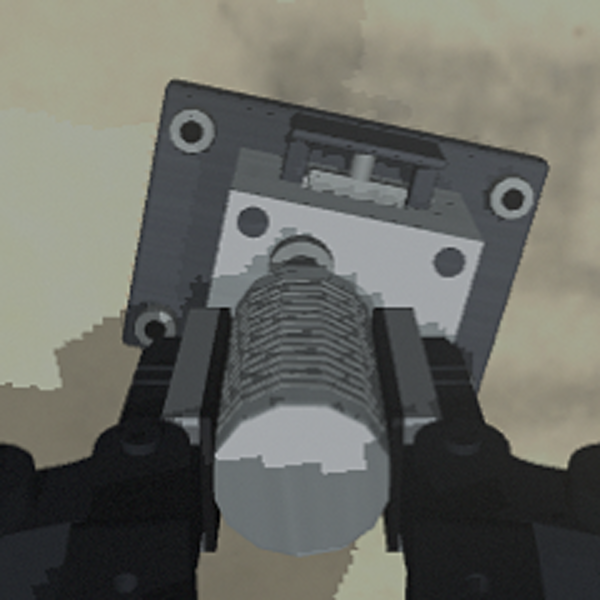

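View pics/s4c.png

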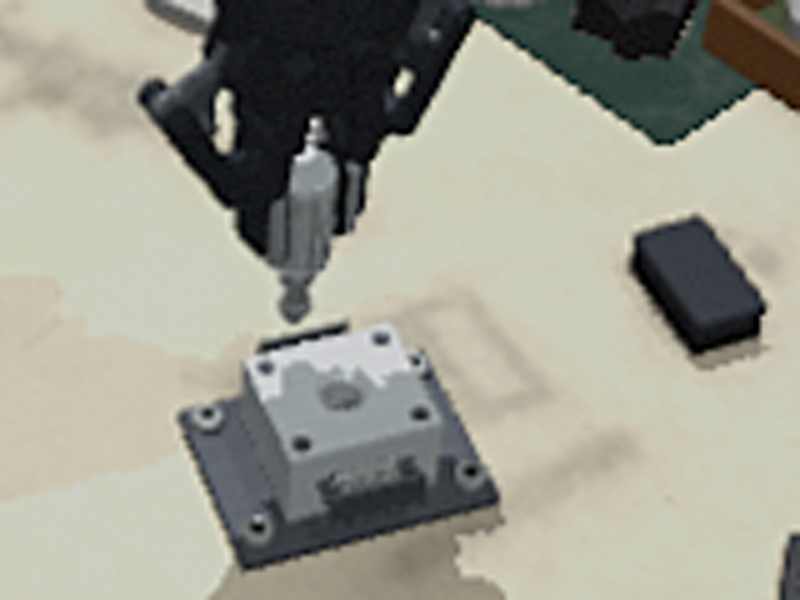

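{"name": "jog_arm", "arguments": {
  "moves": [
    [0,0,0,-7,8,0,0],
    [0,0,0,-10,10,0,0],
    [0,0,0,-10,10,0,0],
    [0,0,0,0,0,0,0],
    [0,0,0,0,0,0,0]
  ]
}}

```text
time_s: 7.58
eef_pos: [0.5313, -0.1729, 0.1157]
eef_rot: [0.0, 0.758, 0.652, 0.0]
wrist_force: [-0.2, 0.7, -1.8]
width: 0.285
```

```bash
python3 - <<'E'
from h import *
c=cap('wrist','w5'); cs=cap('scene','s5');s=env.get_state(); print(s['eef_pos'].round(4),s['eef_rot'].round(4),s['wrist_force'].round(2))
a=c['img'][170:410,180:420]; cv2.imwrite('pics/w5c.png',cv2.resize(a,None,fx=2.5,fy=2.5,interpolation=cv2.INTER_CUBIC))
a=cs['img'][190:310,280:440]; cv2.imwrite('pics/s5c.png',cv2.resize(a,None,fx=5,fy=5,interpolation=cv2.INTER_CUBIC))
E
```

```text
[ 0.5302 -0.1718  0.1152] [-3.000e-04  7.582e-01  6.520e-01 -0.000e+00] [-0.87 -0.15 -0.65]
```

View pics/w5c.png

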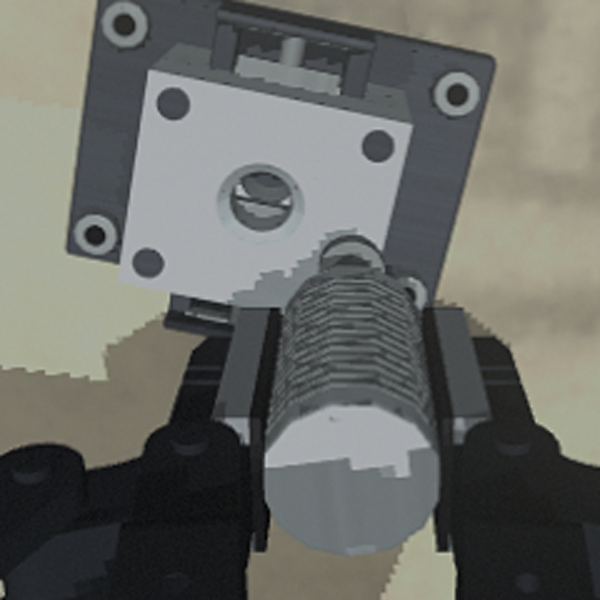

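View pics/s5c.png

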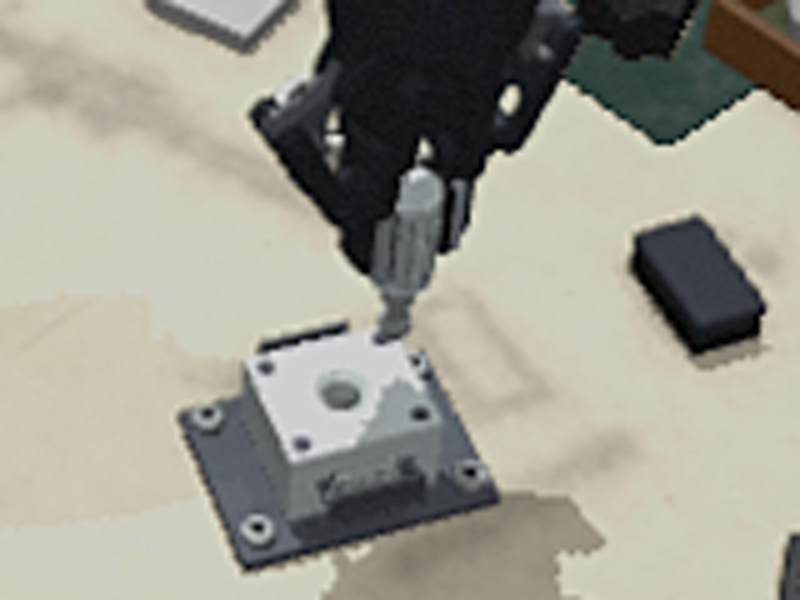

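```bash
cat >> h.py <<'E'
def circ(c,ctr,z,r):
    a=np.linspace(0,2*np.pi,60); return proj(c,np.c_[ctr[0]+r*np.cos(a),ctr[1]+r*np.sin(a),np.full(60,z)])
E
python3 - <<'E'
from h import *
c=load('w5');img=c['img']
S=4;x0,y0=210,185
big=cv2.resize(img[y0:y0+150,x0:x0+200],None,fx=S,fy=S,interpolation=cv2.INTER_CUBIC)
# head top by depth
P=cloud(c);m=(P[...,2]>.143)&(P[...,2]<.162)&(abs(P[...,0]-.53)<.03)&(abs(P[...,1]+.172)<.03)
nn,l,st,ce=cv2.connectedComponentsWithStats(m.astype(np.uint8)); i=1+st[1:,4].argmax(); print(st[i],P[l==i].mean(0).round(4))
bore=onplane(c,[284.1,251.3],.046)[0]; print('bore',bore.round(4))
Ps=P[(abs(P[...,2]-.046)<.004)&(abs(P[...,0]-.509)<.04)&(abs(P[...,1]+.167)<.04)]; print('blocktop z',np.median(Ps[:,2]))
def draw(p,col):
    q=((p-[x0,y0]+.5)*S-.5).astype(np.int32); cv2.polylines(big,[q],True,col,1)
draw(circ(c,bore,.046,.011),(0,0,255)); draw(circ(c,bore,.043,.008),(0,255,0))
tcp=np.array([.5308,-.1723,.1154])
for h,r in((.0085+.0,.007),(.012,.007)):
    draw(circ(c,tcp,tcp[2]-.0475+h,r),(255,0,0))
draw(circ(c,tcp,tcp[2]+.037,.013),(255,0,255))
cv2.imwrite('pics/w5o.png',big)
E
```

```text
[ 238  315  166   79 7019] [ 0.5315 -0.1693  0.1528]
bore [ 0.5092 -0.1676  0.046 ]
blocktop z 0.046972222537290914
```

View pics/w5o.png

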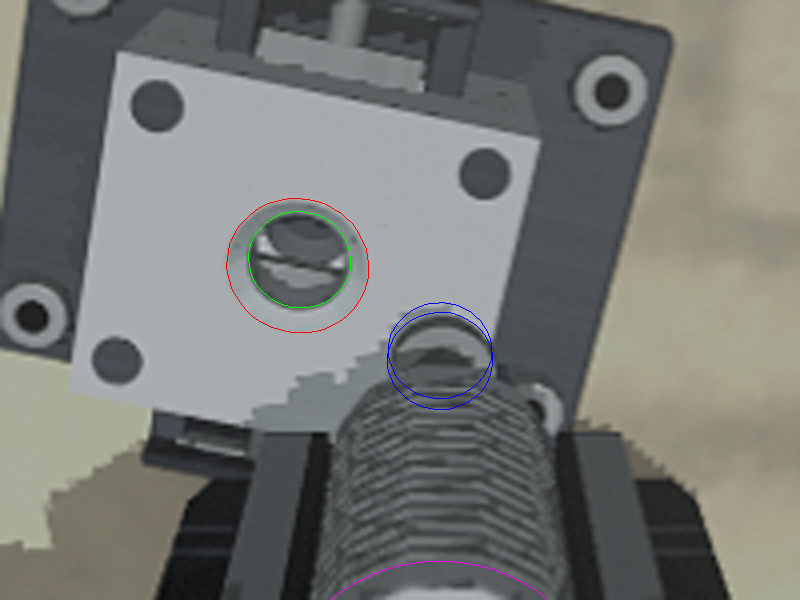

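```bash
python3 - <<'E'
from h import *
c=load('w5');img=c['img']
S=4;x0,y0=240,240
tcp=np.array([.5308,-.1723,.1154])
big=cv2.resize(img[y0:y0+150,x0:x0+160],None,fx=S,fy=S,interpolation=cv2.INTER_CUBIC)
def draw(p,col):
    q=((p-[x0,y0]+.5)*S-.5).astype(np.int32); cv2.polylines(big,[q],True,col,1)
for dy,col in((0,(255,0,255)),(-.0015,(0,255,0))):
    p=tcp+[0,dy,0]
    draw(circ(c,p,p[2]+.0365,.013),col)
    draw(circ(c,p,p[2]+.0365-.048,.013),col)
    draw(circ(c,p,p[2]+.0365-.0845+.008,.007),col)
    draw(circ(c,p,p[2]+.0365-.0845+.012,.007),col)
cv2.imwrite('pics/w5p.png',big)
E
```

```text
(no output)
```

View pics/w5p.png

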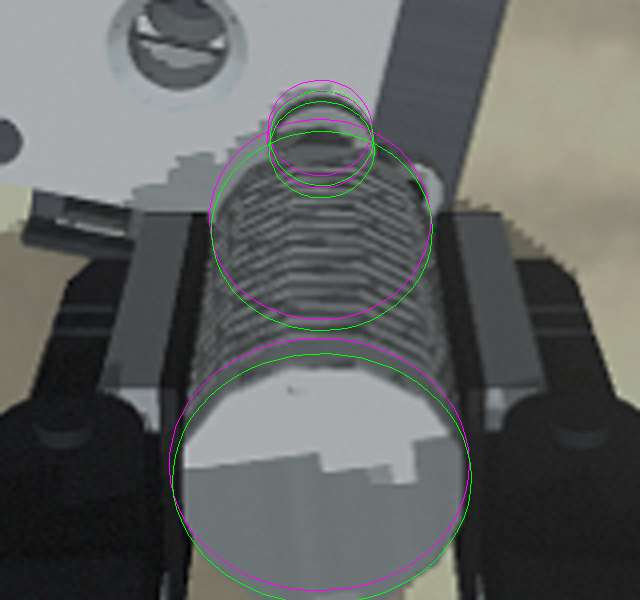

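```bash
python3 - <<'E'
from h import *
c=load('w5');img=c['img']
tcp=np.array([.5308,-.1723,.1154])
S=12;x0,y0=298,255;out=[]
raw=cv2.resize(img[y0:y0+44,x0:x0+44],None,fx=S//2,fy=S//2,interpolation=cv2.INTER_NEAREST)
out.append(raw)
for dx,dy in((.0005,-.001),(.0005,-.002)):
    b=raw.copy()
    p=tcp+[dx,dy,0]
    for h,col in((.008,(0,255,0)),(.012,(0,0,255))):
        q=((circ(c,p,p[2]+.0365-.0845+h,.007)-[x0,y0]+.5)*6-.5).astype(np.int32); cv2.polylines(b,[q],True,col,1)
    out.append(b)
cv2.imwrite('pics/w5q.png',np.hstack(out))
E
```

```text
(no output)
```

View pics/w5q.png

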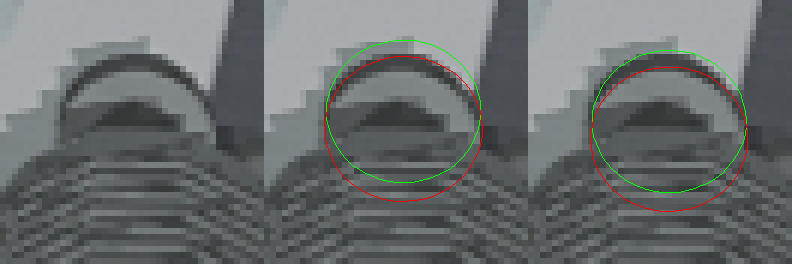

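```bash
python3 - <<'E'
from h import *
c=load('s5');img=c['img']
S=16;x0,y0=340,232
raw=cv2.resize(img[y0:y0+46,x0:x0+32],None,fx=S,fy=S,interpolation=cv2.INTER_CUBIC)[:600]
x=raw.copy()
def draw(b,p,col):
    q=((p-[x0,y0]+.5)*S-.5).astype(np.int32); cv2.polylines(b,[q],True,col,1)
col=np.array([.5309,-.1745]);bore=np.array([.5092,-.1676])
for h,r in((0,.003),(.008,.007),(.012,.007),(.0365,.013)): draw(x,circ(c,col,.1154+.0365-.0845+h,r),(0,0,255))
draw(x,circ(c,bore,.046,.011),(0,255,0));draw(x,circ(c,bore,.043,.008),(0,255,0))
cv2.imwrite('pics/s5o.png',cv2.resize(np.hstack([raw,x]),None,fx=.75,fy=.75))
E
```

```text
(no output)
```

View pics/s5o.png

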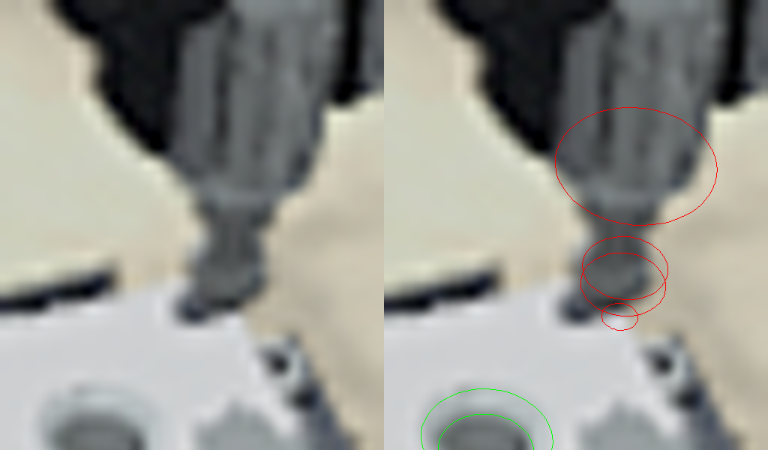

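The wrist crop shows the bore at (284,251) and the pin's collar at (316,270). The scene view agrees to about 1–2 mm. Next I shift over the bore and check again.

{"name": "jog_arm", "arguments": {
  "moves": [
    [0,0,0,0.6,-6.2,0,0],
    [0,0,0,1,-8,0,0],
    [0,0,0,1,-8,5,0],
    [0,0,0,0,0,5,0],
    [0,0,0,0,0,0,0]
  ]
}}

```text
time_s: 8.1
eef_pos: [0.507, -0.1652, 0.1038]
eef_rot: [-0.001, 0.758, 0.652, -0.001]
wrist_force: [-0.7, 0.3, -1.3]
width: 0.282
```

```bash
python3 - <<'E'
from h import *
c=cap('wrist','w6'); cs=cap('scene','s6');s=env.get_state(); print(s['eef_pos'].round(4),s['wrist_force'].round(2),s['ft_torque'].round(3))
a=c['img'][200:300,240:400]; a=cv2.resize(a,None,fx=5,fy=5,interpolation=cv2.INTER_CUBIC)
b=cs['img'][225:300,300:400]; b=cv2.resize(b,None,fx=8,fy=8,interpolation=cv2.INTER_CUBIC)
cv2.imwrite('pics/w6c.png',a);cv2.imwrite('pics/s6c.png',b)
E
```

```text
[ 0.5085 -0.1659  0.1049] [-0.32  0.41 -1.29] [-0.01   0.045  0.023]
```

View pics/w6c.png

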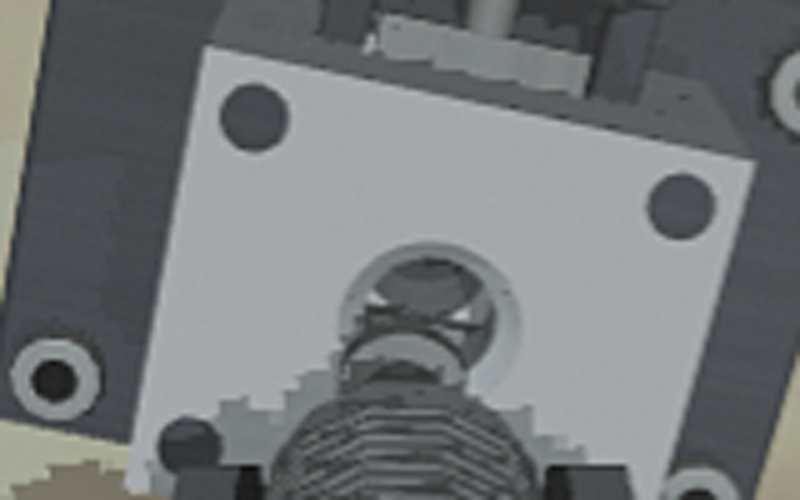

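View pics/s6c.png

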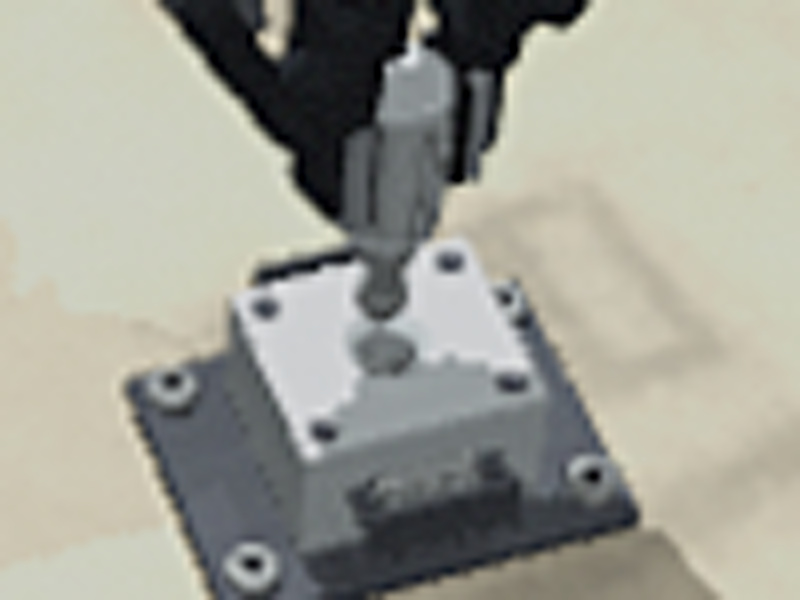

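```bash
python3 - <<'E'
from h import *
c=load('w6');img=c['img'];s=load('s6')
bore=onplane(c,[240+(431+.5)/5-.5,200+(328+.5)/5-.5],.046)[0]; print(bore)
tip=.1045-.0475
S=5;x0,y0=240,200
raw=cv2.resize(img[y0:y0+100,x0:x0+160],None,fx=S,fy=S,interpolation=cv2.INTER_CUBIC)
def draw(b,p,col,x0,y0,S):
    q=((p-[x0,y0]+.5)*S-.5).astype(np.int32); cv2.polylines(b,[q],True,col,1)
b2=cv2.resize(s['img'][225:300,300:400],None,fx=8,fy=8,interpolation=cv2.INTER_CUBIC)
B=(.5095,-.1676); C=(.508,-.1665); dz=.001
draw(raw,circ(c,B,.046,.011),(0,0,255),x0,y0,S);draw(raw,circ(c,B,.043,.008),(0,255,0),x0,y0,S)
for h,r in((0,.003),(.008,.007),(.012,.007)):
    draw(raw,circ(c,C,tip+dz+h,r),(255,0,0),x0,y0,S)
    draw(b2,circ(s,C,tip+dz+h,r),(255,0,0),300,225,8)
draw(b2,circ(s,B,.046,.011),(0,0,255),300,225,8);draw(b2,circ(s,B,.043,.008),(0,255,0),300,225,8)
cv2.imwrite('pics/w6o.png',raw);cv2.imwrite('pics/s6o.png',b2)
E
```

```text
[ 0.50939973 -0.1680518   0.046     ]
```

View pics/w6o.png

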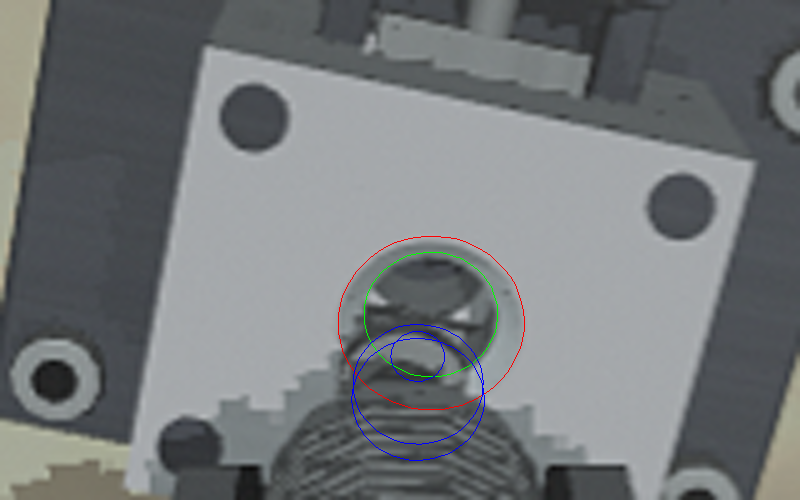

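View pics/s6o.png

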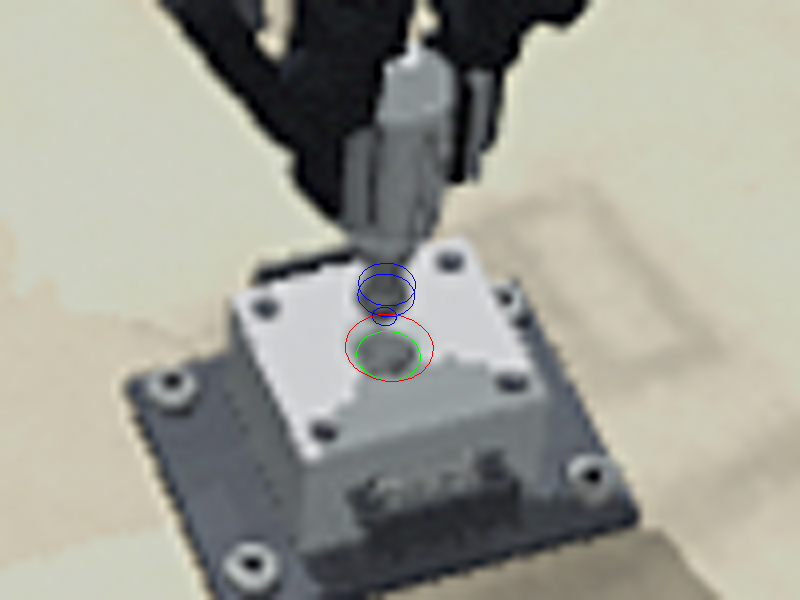

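Wrist view: the collar column is 404 and the bore column 431 in the crop, so the pin is about 3 mm short in tool +y. I'm correcting this and entering the bore slowly.

{"name": "jog_arm", "arguments": {
  "moves": [
    [0,0,0,-0.9,3,0,0],
    [0,0,0,0,0,4,0],
    [0,0,0,0,0,4,0],
    [0,0,0,0,0,4,0],
    [0,0,0,0,0,0,0]
  ]
}}

```text
time_s: 8.62
eef_pos: [0.5109, -0.1671, 0.0919]
eef_rot: [-0.001, 0.758, 0.652, -0.0]
wrist_force: [-1.1, -0.5, -0.7]
width: 0.282
```

```bash
python3 - <<'E'
from h import *
c=cap('wrist','w7'); cs=cap('scene','s7');s=env.get_state(); print(s['eef_pos'].round(4),s['wrist_force'].round(2),s['ft_torque'].round(3))
a=c['img'][200:300,240:400]; a=cv2.resize(a,None,fx=5,fy=5,interpolation=cv2.INTER_CUBIC)
b=cs['img'][225:300,300:400]; b=cv2.resize(b,None,fx=8,fy=8,interpolation=cv2.INTER_CUBIC)
cv2.imwrite('pics/w7c.png',a);cv2.imwrite('pics/s7c.png',b)
E
```

```text
[ 0.5114 -0.1673  0.0927] [ 1.53  0.01 -0.1 ] [-0.013 -0.004  0.023]
```

View pics/w7c.png

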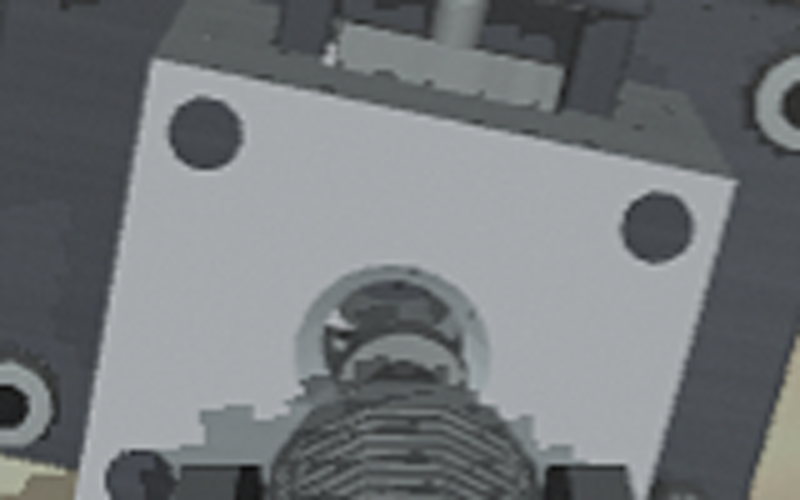

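View pics/s7c.png

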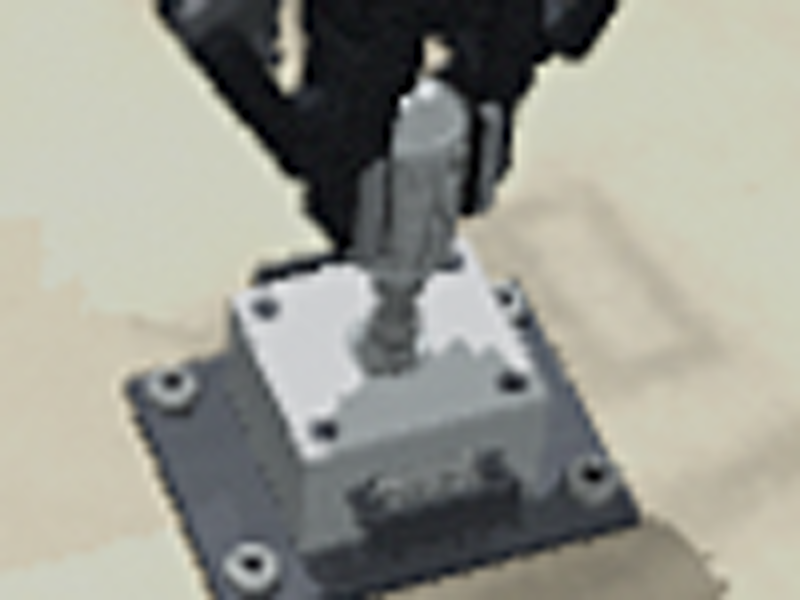

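{"name": "jog_arm", "arguments": {
  "moves": [
    [0,0,0,0,-1,0,0],
    [0,0,0,0,0,3,0],
    [0,0,0,0,0,3,0],
    [0,0,0,0,0,3,0],
    [0,0,0,0,0,0,0]
  ]
}}

```text
time_s: 9.13
eef_pos: [0.5101, -0.1671, 0.0834]
eef_rot: [-0.001, 0.758, 0.652, -0.0]
wrist_force: [-0.2, 0.2, -0.6]
width: 0.285
```

```bash
python3 - <<'E'
from h import *
c=cap('wrist','w8'); cs=cap('scene','s8');s=env.get_state(); print(s['eef_pos'].round(4),s['wrist_force'].round(2),s['ft_torque'].round(3))
a=c['img'][200:300,240:400]; a=cv2.resize(a,None,fx=5,fy=5,interpolation=cv2.INTER_CUBIC)
cv2.imwrite('pics/w8c.png',a)
E
```

```text
[ 0.5105 -0.1672  0.084 ] [ 0.4  -0.68 -1.17] [-0.009  0.019 -0.024]
```

View pics/w8c.png

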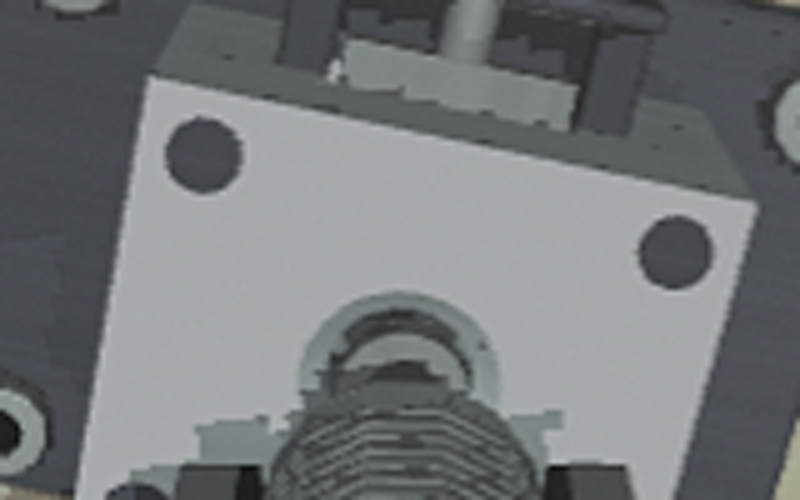

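Centred: ring centre is column 399, collar 403. The collar is at the mouth, with no side force. I'm pressing on.

{"name": "jog_arm", "arguments": {
  "moves": [
    [0,0,0,0,-0.2,2,0],
    [0,0,0,0,0,2,0],
    [0,0,0,0,0,2,0],
    [0,0,0,0,0,2,0],
    [0,0,0,0,0,2,0]
  ]
}}

```text
time_s: 9.65
eef_pos: [0.5106, -0.1673, 0.0741]
eef_rot: [0.0, 0.758, 0.652, 0.0]
wrist_force: [-0.3, 0.4, 0.7]
width: 0.283
```

{"name": "jog_arm", "arguments": {
  "moves": [
    [0,0,0,0,0,1.2,0],
    [0,0,0,0,0,1.2,0],
    [0,0,0,0,0,1.2,0],
    [0,0,0,0,0,1.2,0],
    [0,0,0,0,0,1.2,0]
  ]
}}

```text
time_s: 10.07
eef_pos: [0.511, -0.1676, 0.0702]
eef_rot: [0.0, 0.758, 0.652, 0.0]
wrist_force: [-5.8, 3.4, 15.4]
width: 0.286
```

{"name": "jog_arm", "arguments": {
  "moves": [
    [0,0,0,0.4,-0.8,0.5,0],
    [0,0,0,0,0,0.8,0],
    [0,0,0,0,0,0.8,0],
    [0,0,0,0,0,0.8,0],
    [0,0,0,0,0,0,0]
  ]
}}

```text
time_s: 10.48
eef_pos: [0.5106, -0.1672, 0.0656]
eef_rot: [0.001, 0.758, 0.652, 0.0]
wrist_force: [0.3, 0.0, 2.2]
width: 0.286
```

{"name": "jog_arm", "arguments": {
  "moves": [
    [0,0,0,0,0,1,0],
    [0,0,0,0,0,1,0],
    [0,0,0,0,0,1,0],
    [0,0,0,0,0,1,0],
    [0,0,0,0,0,1,0]
  ]
}}

```text
time_s: 10.9
eef_pos: [0.509, -0.1664, 0.0594]
eef_rot: [-0.001, 0.758, 0.652, -0.0]
wrist_force: [-0.2, 0.2, -0.6]
width: 0.282
```

{"name": "jog_arm", "arguments": {
  "moves": [
    [0,0,0,0,0,0.6,0],
    [0,0,0,0,0,0.6,0],
    [0,0,0,0,0,0.4,0],
    [0,0,0,0,0,0.4,0],
    [0,0,0,0,0,0,0]
  ]
}}

```text
time_s: 11.32
eef_pos: [0.5097, -0.1668, 0.0583]
eef_rot: [-0.0, 0.758, 0.652, -0.0]
wrist_force: [-0.1, 0.1, -1.1]
width: 0.281
```

{"name": "jog_arm", "arguments": {
  "moves": [
    [0,0,0,0,0,0.4,0],
    [0,0,0,0,0,0.4,0],
    [0,0,0,0,0,0.4,0],
    [0,0,0,0,0,0.4,0],
    [0,0,0,0,0,0,0]
  ]
}}

```text
time_s: 11.73
eef_pos: [0.5099, -0.1668, 0.057]
eef_rot: [0.0, 0.758, 0.652, -0.0]
wrist_force: [-0.5, -0.1, 1.0]
width: 0.279
```

```bash
python3 - <<'E'
from h import *
cs=cap('scene','s9');s=env.get_state(); print(s['eef_pos'].round(4),s['wrist_force'].round(2),s['ft_torque'].round(3))
b=cs['img'][225:300,300:400]; b=cv2.resize(b,None,fx=8,fy=8,interpolation=cv2.INTER_CUBIC)
cv2.imwrite('pics/s9c.png',b)
E
```

```text
[ 0.5099 -0.1669  0.057 ] [-0.68  0.28  1.39] [ 0.068  0.11  -0.004]
```

View pics/s9c.png

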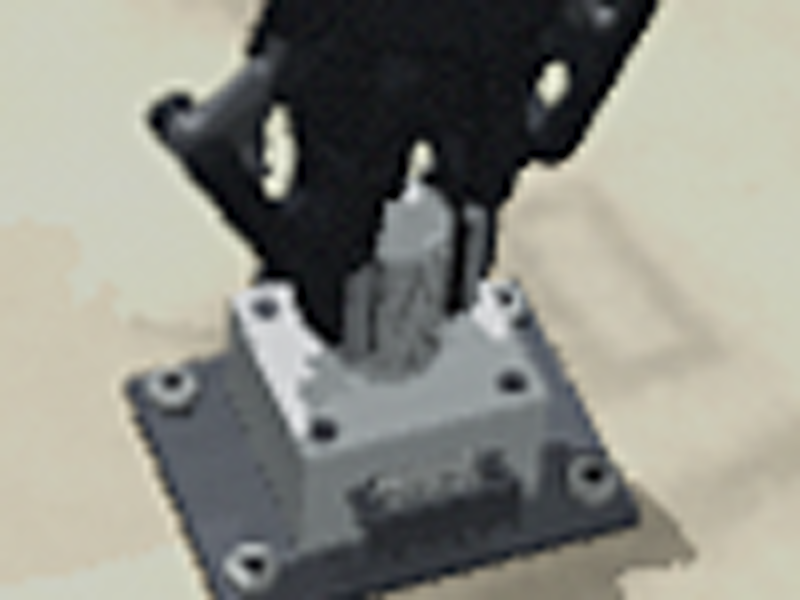

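The scene shows the head at or near the socket top, head bottom (395,375), with contact beginning. I'll press until the force rises clearly.

{"name": "jog_arm", "arguments": {
  "moves": [
    [0,0,0,0,0,0.5,0],
    [0,0,0,0,0,0.5,0],
    [0,0,0,0,0,0.5,0],
    [0,0,0,0,0,0.5,0],
    [0,0,0,0,0,0,0]
  ]
}}

```text
time_s: 12.2
eef_pos: [0.5099, -0.1669, 0.0569]
eef_rot: [-0.0, 0.758, 0.652, -0.0]
wrist_force: [-6.5, 3.0, 13.2]
width: 0.285
```

Hard stop: z stays at 0.0569 while the force rises to 13 N, so the head is seated. I'll hold briefly, then unload and creep up.

{"name": "jog_arm", "arguments": {
  "moves": [
    [0,0,0,0,0,0,0],
    [0,0,0,0,0,0,0],
    [0,0,0,0,0,0,0],
    [0,0,0,0,0,0,0],
    [0,0,0,0,0,0,0]
  ]
}}

```text
time_s: 12.62
eef_pos: [0.5099, -0.1669, 0.0569]
eef_rot: [-0.0, 0.758, 0.652, -0.0]
wrist_force: [-6.0, 2.3, 13.6]
width: 0.28
```

{"name": "jog_arm", "arguments": {
  "moves": [
    [0,0,0,0,-0.3,-0.7,0],
    [0,0,0,0,0,-0.7,0],
    [0,0,0,0,0,-0.6,0],
    [0,0,0,0,0,0,0],
    [0,0,0,0,0,0,0]
  ]
}}

```text
time_s: 13.03
eef_pos: [0.5098, -0.1669, 0.057]
eef_rot: [0.0, 0.758, 0.652, 0.0]
wrist_force: [-1.3, 0.1, 2.4]
width: 0.279
```

{"name": "jog_arm", "arguments": {
  "moves": [
    [0,0,0,0,0,-0.3,0],
    [0,0,0,0,0,-0.3,0],
    [0,0,0,0,0,-0.3,0],
    [0,0,0,0,0,-0.3,0],
    [0,0,0,0,0,0,0]
  ]
}}

```text
time_s: 13.45
eef_pos: [0.5092, -0.1667, 0.0576]
eef_rot: [-0.0, 0.758, 0.652, -0.0]
wrist_force: [-0.1, 0.1, -0.6]
width: 0.286
```

{"name": "jog_arm", "arguments": {
  "moves": [
    [0,0,0,0,0,-0.3,0],
    [0,0,0,0,0,-0.3,0],
    [0,0,0,0,0,-0.3,0],
    [0,0,0,0,0,-0.3,0],
    [0,0,0,0,0,0,0]
  ]
}}

```text
time_s: 13.87
eef_pos: [0.5096, -0.1668, 0.0593]
eef_rot: [0.0, 0.758, 0.652, 0.0]
wrist_force: [-0.2, -0.2, -1.7]
width: 0.285
```

{"name": "jog_arm", "arguments": {
  "moves": [
    [0,0,0,0,0,-0.3,0],
    [0,0,0,0,0,-0.3,0],
    [0,0,0,0,0,-0.3,0],
    [0,0,0,0,0,-0.3,0],
    [0,0,0,0,0,0,0]
  ]
}}

```text
time_s: 14.28
eef_pos: [0.5096, -0.1668, 0.0605]
eef_rot: [0.0, 0.758, 0.652, 0.0]
wrist_force: [-0.2, -0.3, -0.2]
width: 0.286
```

{"name": "jog_arm", "arguments": {
  "moves": [
    [0,0,0,0,0,-0.3,0],
    [0,0,0,0,0,-0.3,0],
    [0,0,0,0,0,-0.3,0],
    [0,0,0,0,0,-0.3,0],
    [0,0,0,0,0,0,0]
  ]
}}

```text
time_s: 14.7
eef_pos: [0.5096, -0.1668, 0.0617]
eef_rot: [0.0, 0.758, 0.652, 0.0]
wrist_force: [0.6, 0.3, -0.9]
width: 0.288
```

{"name": "jog_arm", "arguments": {
  "moves": [
    [0,0,0,0,0,-0.3,0],
    [0,0,0,0,0,-0.3,0],
    [0,0,0,0,0,-0.3,0],
    [0,0,0,0,0,-0.3,0],
    [0,0,0,0,0,0,0]
  ]
}}

```text
time_s: 15.12
eef_pos: [0.5096, -0.1668, 0.0629]
eef_rot: [0.0, 0.758, 0.652, 0.0]
wrist_force: [-0.9, 0.0, -0.6]
width: 0.283
```

{"name": "jog_arm", "arguments": {
  "moves": [
    [0,0,0,0,0,-0.3,0],
    [0,0,0,0,0,-0.3,0],
    [0,0,0,0,0,-0.3,0],
    [0,0,0,0,0,-0.3,0],
    [0,0,0,0,0,0,0]
  ]
}}

```text
time_s: 15.53
eef_pos: [0.5093, -0.1667, 0.0633]
eef_rot: [-0.0, 0.758, 0.652, -0.0]
wrist_force: [2.5, -0.5, -8.3]
width: 0.281
```

{"name": "jog_arm", "arguments": {
  "moves": [
    [0,0,0,0,0,-0.2,0],
    [0,0,0,0,0,-0.2,0],
    [0,0,0,0,0,-0.1,0],
    [0,0,0,0,0,0,0],
    [0,0,0,0,0,0,0]
  ]
}}

```text
time_s: 15.95
eef_pos: [0.5092, -0.1666, 0.0635]
eef_rot: [-0.0, 0.758, 0.652, -0.0]
wrist_force: [5.6, -1.7, -17.3]
width: 0.282
```

{"name": "jog_arm", "arguments": {
  "moves": [
    [0,0,0,0,0,0.2,0],
    [0,0,0,0,0,0,0],
    [0,0,0,0,0,0,0],
    [0,0,0,0,0,0,0],
    [0,0,0,0,0,0,0]
  ]
}}

```text
time_s: 16.37
eef_pos: [0.5092, -0.1666, 0.0636]
eef_rot: [-0.0, 0.758, 0.652, -0.0]
wrist_force: [5.2, -1.6, -16.7]
width: 0.28
```

{"name": "jog_arm", "arguments": {
  "moves": [
    [0,0,0,0,0,0.2,0],
    [0,0,0,0,0,0,0],
    [0,0,0,0,0,0,0],
    [0,0,0,0,0,0,0],
    [0,0,0,0,0,0,0]
  ]
}}

```text
time_s: 16.78
eef_pos: [0.5092, -0.1666, 0.0636]
eef_rot: [-0.0, 0.758, 0.652, -0.0]
wrist_force: [4.4, -2.3, -17.9]
width: 0.28
```

{"name": "jog_arm", "arguments": {
  "moves": [
    [0,0,0,0,0,0,0],
    [0,0,0,0,0,0,0],
    [0,0,0,0,0,0,0],
    [0,0,0,0,0,0,0],
    [0,0,0,0,0,0,0]
  ]
}}

```text
time_s: 17.2
eef_pos: [0.5092, -0.1666, 0.0636]
eef_rot: [-0.0, 0.758, 0.652, -0.0]
wrist_force: [4.9, -1.7, -18.1]
width: 0.282
```

{"name": "jog_arm", "arguments": {
  "moves": [
    [0,0,0,0,0,0,0],
    [0,0,0,0,0,0,0],
    [0,0,0,0,0,0,0],
    [0,0,0,0,0,0,0],
    [0,0,0,0,0,0,0]
  ]
}}

```text
time_s: 17.62
eef_pos: [0.5092, -0.1666, 0.0636]
eef_rot: [-0.0, 0.758, 0.652, -0.0]
wrist_force: [4.4, -1.9, -16.8]
width: 0.285
```

{"name": "jog_arm", "arguments": {
  "moves": [
    [0,0,0,0,0,0,0],
    [0,0,0,0,0,0,0],
    [0,0,0,0,0,0,0],
    [0,0,0,0,0,0,0],
    [0,0,0,0,0,0,0]
  ]
}}

```text
time_s: 18.03
eef_pos: [0.5092, -0.1666, 0.0636]
eef_rot: [-0.0, 0.758, 0.652, -0.0]
wrist_force: [4.3, -2.5, -17.5]
width: 0.285
```

{"name": "jog_arm", "arguments": {
  "moves": [
    [0,0,0,0,0,0.3,0],
    [0,0,0,0,0,0.2,0],
    [0,0,0,0,0,0,0],
    [0,0,0,0,0,0,0],
    [0,0,0,0,0,0,0]
  ]
}}

```text
time_s: 18.45
eef_pos: [0.5093, -0.1667, 0.0635]
eef_rot: [-0.0, 0.758, 0.652, -0.0]
wrist_force: [3.8, -1.8, -16.1]
width: 0.282
```

{"name": "jog_arm", "arguments": {
  "moves": [
    [0,0,0,0,0,0.2,0],
    [0,0,0,0,0,0,0],
    [0,0,0,0,0,0,0],
    [0,0,0,0,0,0,0],
    [0,0,0,0,0,0,0]
  ]
}}

```text
time_s: 18.87
eef_pos: [0.5093, -0.1667, 0.0635]
eef_rot: [-0.0, 0.758, 0.652, -0.0]
wrist_force: [3.0, -0.6, -13.9]
width: 0.285
```

{"name": "jog_arm", "arguments": {
  "moves": [
    [0,0,0,0,0,0,0],
    [0,0,0,0,0,0,0],
    [0,0,0,0,0,0,0],
    [0,0,0,0,0,0,0],
    [0,0,0,0,0,0,0]
  ]
}}

```text
time_s: 19.28
eef_pos: [0.5094, -0.1667, 0.0634]
eef_rot: [-0.0, 0.758, 0.652, -0.0]
wrist_force: [1.3, 0.3, -12.7]
width: 0.281
```

{"name": "jog_arm", "arguments": {
  "moves": [
    [0,0,0,0,0,0,0],
    [0,0,0,0,0,0,0],
    [0,0,0,0,0,0,0],
    [0,0,0,0,0,0,0],
    [0,0,0,0,0,0,0]
  ]
}}

```text
time_s: 19.7
eef_pos: [0.5094, -0.1667, 0.0634]
eef_rot: [-0.0, 0.758, 0.652, -0.0]
wrist_force: [0.9, -0.0, -11.5]
width: 0.282
```

{"name": "jog_arm", "arguments": {
  "moves": [
    [0,0,0,0,0,0,0],
    [0,0,0,0,0,0,0],
    [0,0,0,0,0,0,0],
    [0,0,0,0,0,0,0],
    [0,0,0,0,0,0,0]
  ]
}}

```text
time_s: 20.12
eef_pos: [0.5094, -0.1668, 0.0634]
eef_rot: [-0.0, 0.758, 0.652, -0.0]
wrist_force: [0.7, 0.1, -11.6]
width: 0.282
```

The clip has held: the wrist read 16–18 N for about 2.5 s, which less about 1 N pin weight is roughly 16 N at the clip, with no z movement. It is easing off now, so I'm lowering it home.

{"name": "jog_arm", "arguments": {
  "moves": [
    [0,0,0,0,0,0.6,0],
    [0,0,0,0,0,1,0],
    [0,0,0,0,0,1,0],
    [0,0,0,0,0,1,0],
    [0,0,0,0,0,1,0]
  ]
}}

```text
time_s: 20.53
eef_pos: [0.5106, -0.1673, 0.06]
eef_rot: [0.001, 0.758, 0.652, 0.0]
wrist_force: [-1.0, 0.1, -0.1]
width: 0.288
```

{"name": "jog_arm", "arguments": {
  "moves": [
    [0,0,0,0,0,0.6,0],
    [0,0,0,0,0,0.6,0],
    [0,0,0,0,0,0.4,0],
    [0,0,0,0,0,0.4,0],
    [0,0,0,0,0,0,0]
  ]
}}

```text
time_s: 20.95
eef_pos: [0.5099, -0.167, 0.057]
eef_rot: [0.0, 0.758, 0.652, 0.0]
wrist_force: [0.7, -0.4, -0.5]
width: 0.283
```

{"name": "jog_arm", "arguments": {
  "moves": [
    [0,0,0,0,0,0.4,0],
    [0,0,0,0,0,0.4,0],
    [0,0,0,0,0,0.3,0],
    [0,0,0,0,0,0,0],
    [0,0,0,0,0,0,0]
  ]
}}

```text
time_s: 21.37
eef_pos: [0.5099, -0.167, 0.057]
eef_rot: [0.0, 0.758, 0.652, 0.0]
wrist_force: [-3.0, 1.0, 7.9]
width: 0.282
```

{"name": "jog_arm", "arguments": {
  "moves": [
    [0,0,0,0,0,0,0],
    [0,0,0,0,0,0,0],
    [0,0,0,0,0,0,0],
    [0,0,0,0,0,0,0],
    [0,0,0,0,0,0,0]
  ]
}}

```text
time_s: 21.78
eef_pos: [0.5099, -0.167, 0.057]
eef_rot: [0.0, 0.758, 0.652, 0.0]
wrist_force: [-2.6, 1.3, 7.6]
width: 0.28
```

Home again: z is back to 0.0570 with 7.6 N down. I'm opening the gripper.

{"name": "jog_arm", "arguments": {
  "moves": [
    [0,0,0,0,0,0,50],
    [0,0,0,0,0,0,70],
    [0,0,0,0,0,0,90],
    [0,0,0,0,0,0,90],
    [0,0,0,0,0,0,90]
  ]
}}

```text
time_s: 22.2
eef_pos: [0.5094, -0.1667, 0.0554]
eef_rot: [-0.0, 0.758, 0.652, -0.0]
wrist_force: [-0.1, -0.2, 0.3]
width: 0.901
```

{"name": "jog_arm", "arguments": {
  "moves": [
    [0,0,0,0,0,0,90],
    [0,0,0,0,0,0,90],
    [0,0,0,0,0,0,90],
    [0,0,0,0,0,0,90],
    [0,0,0,0,0,0,90]
  ]
}}

```text
time_s: 22.62
eef_pos: [0.5095, -0.1668, 0.0557]
eef_rot: [-0.0, 0.758, 0.652, -0.0]
wrist_force: [0.5, 0.1, 0.6]
width: 0.901
```

```bash
python3 - <<'E'
from h import *
cs=cap('scene','s10');c=cap('wrist','w10');s=env.get_state(); print(s['eef_pos'].round(4),s['wrist_force'].round(2),s['width'])
b=cs['img'][225:300,300:400]; b=cv2.resize(b,None,fx=8,fy=8,interpolation=cv2.INTER_CUBIC)
cv2.imwrite('pics/s10c.png',b)
E
```

```text
[ 0.5095 -0.1668  0.0557] [0.11 0.06 0.88] 0.9006862160064997
```

View pics/s10c.png

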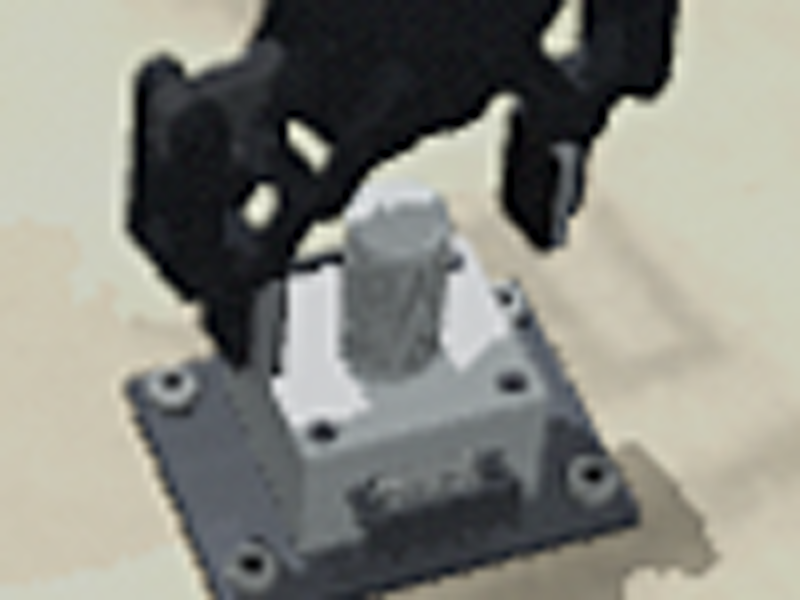

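View pics/w10.png

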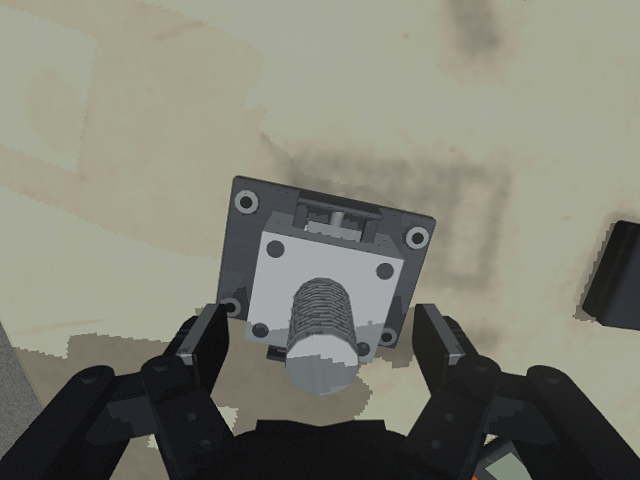

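Pin free, flat on the block (head base at (395,380) in the scene crop). Both fingers are well clear of it. I'm retreating straight up.

{"name": "jog_arm", "arguments": {
  "moves": [
    [0,0,0,0,0,-8,90],
    [0,0,0,0,0,-20,90],
    [0,0,0,0,0,-30,90],
    [0,0,0,0,0,-30,90],
    [0,0,0,0,0,-30,90]
  ]
}}

```text
time_s: 23.13
eef_pos: [0.5092, -0.1666, 0.1753]
eef_rot: [-0.0, 0.758, 0.652, -0.0]
wrist_force: [0.1, -0.5, 0.1]
width: 0.899
```

{"name": "jog_arm", "arguments": {
  "moves": [
    [0,0,0,25,0,-20,90],
    [0,0,0,25,0,0,90],
    [0,0,0,0,0,0,90],
    [0,0,0,0,0,0,90],
    [0,0,0,0,0,0,90]
  ]
}}

```text
time_s: 23.55
eef_pos: [0.5166, -0.1174, 0.1936]
eef_rot: [-0.0, 0.758, 0.652, -0.0]
wrist_force: [-0.2, 0.5, -0.5]
width: 0.901
```

```bash
python3 - <<'E'
from h import *
cs=cap('scene','s11');c=cap('wrist','w11');s=env.get_state(); print(s['time_s'],s['eef_pos'].round(4),s['wrist_force'].round(2))
for n,c in(('s',cs),('w',c)):
    P=cloud(c); m=(P[...,2]>.085)&(P[...,2]<.105)&(abs(P[...,0]-.51)<.025)&(abs(P[...,1]+.167)<.025)
    q=P[m]; print(n,len(q),np.median(q,0).round(4),q[:,2].max())
    m=(P[...,2]>.040)&(P[...,2]<.052)&(abs(P[...,0]-.51)<.035)&(abs(P[...,1]+.167)<.035); print('block',np.median(P[m][:,2]))
b=cs['img'][150:300,200:400]; cv2.imwrite('pics/s11c.png',cv2.resize(b,None,fx=4,fy=4,interpolation=cv2.INTER_CUBIC))
d=cv2.absdiff(cs['img'],load('scene0')['img']).max(2); 
E
```

```text
23.65 [ 0.5165 -0.1179  0.1931] [-0.23  0.02 -0.44]
s 140 [ 0.5062 -0.1697  0.0946] 0.09801659010860886
block 0.04716499423510623
w 1007 [ 0.5101 -0.1653  0.0948] 0.09669902088100651
block 0.04697284488803613
```

View pics/s11c.png

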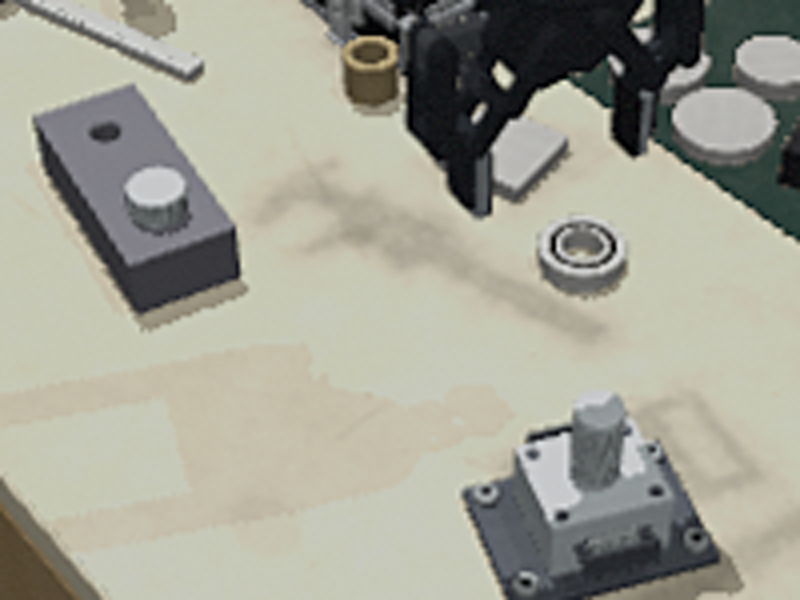

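The head top is 47.7 mm above the block top by depth (48 mm means flat). The other pin, bearing and bushing are where they were. I'm handing in.

```bash
python3 -c "
from plant import env
print(env.job_done())"
```

```text
the job is handed in; nothing more can be done
None
```

I took the tall-headed pin from the rack, pressed it into the clip socket until it snapped home, pulled it to prove the clip, then lowered it home and let it go. I handed in after about 24 s of the 58 s allowed; no verdict comes back.

- **Seating:** The clip gave way at about 15 N. The head then met a hard stop at TCP height 0.0569 m with about 13 N pressing down.
- **Pull test:** The pin lifted freely by about 6.5 mm, then stopped against the clip. The pull settled higher than the 14 N I aimed for. The wrist read about 17.4 N on average for roughly 2.5 s, with one reading of 18.1 N. Less the pin's weight of about 1 N, that is about 16 N at the clip, and a little less after rubbing. So I believe it stayed under 18 N, but by a thin margin. The force did not fall at once when I eased off, as the arm seemed to drift under load. I lowered it in steps until it did.
- **Final checks:**
  - After release, the depth cameras put the head top 47.7 mm above the block, against 48 mm when flat.
  - The gripper is clear of everything.
  - In the last crop the plain pin, bearing and bushing look unmoved. The calculator was not in that crop, but the arm never went near it.
- **Disagreement:** The wrist and scene cameras differed by 1 to 3 mm on where the pin was while I was lining it up. I went by how the pin sat relative to the bore and by the side forces.

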